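Hang the treble grille and prove the hook with a tug

ROBOT

A 6-joint arm with a two-finger parallel gripper is mounted at the origin on the work surface. World frame = base frame: x ahead of the robot, y to its left, z up, the work surface at z = 0. Lengths are in m, angles in rad, forces in N, time in s.
With the tool pointing down it reaches from about 0.35 to 0.775 m from the base axis. Payload 7.3 kg.
Tool frame: the origin (TCP) lies at the very end of the fingers, on their centre line; the grasp point (between the pads) lies 19 mm behind it (robot.tcp_to_grasp is the distance from the TCP to the grasp point, in m); z points along the fingers, y is the direction in which the jaws open and shut (so a half turn about z gives the same grasp; the last joint's range is limited). The gripper opens to 92 mm and grips with 3 to 60 N. Pads are 19 mm wide; open, the fingers measure 130 mm over their backs; the gripper's body (75 mm by 190 mm) begins 47 mm behind the grasp point.
Start: joints at [-0.146, 0.342, 1.524, -0, 1.275, -0.146], TCP at [0.525, 0, 0.227] pointing down, gripper open.
Joint ranges: [-2.53, 2.53], [-0.77, 2.02], [0.04, 2.7], [-1, 4.14], [0.28, 2.66], [-3.11, 3.11]. Speed limits (rad/s): [2.57, 2.57, 3.14, 3.14, 3.14, 3.14].

INTERFACE

Orientations are given as [roll, pitch, yaw] about the fixed x, y, z axes, in that order (R = Rz(yaw) Ry(pitch) Rx(roll)).
In Python, from cell import robot gives the robot as it stands.
- The arm moves only by the tool arm_command, never from a script. Its argument "motion" is a list that holds one entry, the list of rows, each a list of 7 numbers: the turn, a rotation vector about the tool's x, y, z in units of 90 degrees (1.0 is 90 degrees), then the shift along the tool's x, y, z in units of 30 cm (1.0 is 30 cm), then the opening, from -1 (shut) to 1 (fully open). In form: [[[wx, wy, wz, tx, ty, tz, grip], ...]]. A call has 1 to 8 rows; each row is the pose to reach, as a shift and turn from the pose commanded when the call began, along the tool's axes at that moment; what a row does not reach only later rows make up. A row lasts 1/10 s, in which the tool goes at most 50 mm and 8.59 degrees, less where a joint would pass 70% of its speed; a pose out of reach is approached as far as the arm can. A call with a number of a shift or a turn outside -1 to 1 is refused whole. A call with a gripper value outside its range is refused whole. The fingers move at their own pace and stop on an object; "grip_force" is the grip in N (left out, the last holds). Time passes only in rows, so rows that repeat a pose let the fingers close. It gives the time, the measured TCP pose, the force and the opening at its end, in the units of the state.
- robot.observe(): the state, without advancing time (a new reading comes with each control period).
- robot.read_camera(name): name is "scene" or "side" or "wrist"; returns a dict with "image" (400x640x3 uint8, red, green, blue), "z_map" (400x640 float32, m along the optical axis (not along the pixel's ray), 0 where there is no reading), "fov_y" (degrees; the focal length in pixels is half the picture's height over the tangent of half this angle, whatever the lens; pixels are square), "cx", "cy" (the principal point, pixels), "cam_to_world" (4x4, takes a point from camera to world coordinates). Camera axes: x right, y down, z forward; pixel columns grow to the right and rows downward; lengths in m; the calibration is good to about 2 mm. A picture is of the moment at which its call begins.
- robot.hand_in(): hands the job in, once; it reports no verdict.
The state is a dict: "time": time; "qpos": joint angles; "qvel": joint speeds; "joint_efforts": joint torques, N m; "tool_pos": TCP position; "tool_rot": TCP orientation; "contact_force": force on the tool from outside, world axes, zero at the start; "torque": the same for the moment, N m; "opening": finger opening in m.
Only numpy, scipy, OpenCV 4.12 (cv2) and the standard library are available. Lean on these libraries where they do the work, as an engineer would, in place of code of your own. Each camera call takes 0.05 s, during which the arm holds its last target.

TASK

Lift the chromed treble grille out of the groove of the steel block and hang it by its slot on the sliding hook of the stand. Before letting go, pull it down gently until the hook has slid all the way down and bears firmly on its stop, and hold a steady pull of about a kilo there for a moment, never as much as a kilo and a half. Then let go and leave it hanging upright and still, without disturbing the other things on the counter.

Things in the scene. Friction and masses are not known exactly. Their poses are not given: they have to be found in the camera images.
- grille_mid (a point): Centre of the loose chromed treble grille: a flat rigid plate 160 mm wide (its y), 148 mm tall (its z), 8 mm thick (its x), the same from front and back, 0.12 to 0.26 kg. It starts upright in the block's groove. Panel of upright bars up to 90 mm above its lower edge, then a solid central crest, 44 mm wide, up to 148 mm.
- grille_grip (a point): Point to pinch the grille at: the middle of its crest, 52 mm above grille_mid and 22 mm below the top of the crest, on the centre plane; pinch from above across the 8 mm thickness (its x). Fingers that reach more than 20 mm below this point would meet the upturned hook tip when the grille hangs.
- grille_slot (a point): The point of the grille that must rest on the hook: apex of the roof of its hanging slot, mid-thickness, 16 mm above grille_mid, 36 mm below grille_grip. The slot goes through the plate (along x), is 26 mm wide and reaches 34 mm down from this apex; its roof falls 6 mm to either side, so it centres itself on the hook. The centre of mass lies lower.
- block: Fixed steel rod-straightening block, 60 mm (x) by 120 mm (y) by 40 mm high, origin at the centre of its underside. Along its y runs an open groove in the top, 11 mm wide and 18 mm deep (floor 22 mm above the counter), in which the grille stands, the grille's x along the block's x.
- stand: Fixed hanging stand. Origin on the counter below the hook's seat; its x axis points from the seat to the post, which is 18 mm thick, 200 mm tall and 95 mm along +x, on a round foot of radius 52 mm. A stop collar sits on the post below the hook's sleeve; how far below is not measured.
- hook: The hook, of 8 mm round bar along the stand's x (same axes), on a brass sleeve that slides on the post. Origin: top of the bar in the middle of its seat, a dip 23 mm long, some 150 mm above the counter. The arm of the hook springs down 0.25 mm per newton. The sleeve stays put under the grille's weight; about 5 N drags it down, unsprung, 5 mm or more, to a hard stop. Load the hook with no more than 18 N in all.
- hook_tip (a point): Top of the hook's upturned tip, 21 mm from the seat towards the stand's -x and 12 mm above it; the bar there is 8 mm thick. Pass the slot over it towards +x, then lower. Behind the seat (+x) the bar rises 8 mm between 13 and 32 mm and then runs level to the sleeve, 78 mm from the seat.
- lamp: Bystander: bakelite lamp socket base, 80 mm wide, 58 mm tall, origin under its centre. Leave alone.
- collar: Bystander: loose bakelite ring 48 mm across, 18 mm tall, origin under its centre. Leave alone.
- key0: Bystander: amber celluloid key lying flat, 17 by 52 by 7 mm, origin under its centre. Leave alone.
- key1: Bystander: the other amber celluloid key, same size. Leave alone.
- sleeve: Bystander: brass bass button sleeve, an upright tube 22 mm across, 24 mm tall, origin under its centre. Leave alone.
- driver: Bystander: screwdriver lying on the counter. Leave alone.
- cup: Bystander: white bowl 68 mm across, 60 mm tall, origin under its centre. Leave alone.
Not all that is in view belongs to the job. Leave any orange or turquoise look-alike of the part that bears grille_mid alone. Of the things that look like the stand, take the one that is farthest from the robot's base at the start.

How it is judged:
On the way, in this order (a step that is already met when the one before it is completed fails the run):
1. the grille rests on the hook by its slot, not yet pulled (distance between grille_slot and hook below 0.014 m and contact force between grille and hook above 0.3 N), for 0.1 s.
2. still held by the fingers, the grille is pulled down on the hook with 7 N or more (its weight included) for 0.3 s, the hook having been drawn down (contact force between grille and hook above 7 N and contact force between the fingers and grille above 1 N and distance between grille_slot and hook below 0.014 m and z of hook in the frame of stand below 0.1465 m and distance of hook from where it was at the start of the episode above 0.004 m), for 0.3 s.
At the end, for the whole second after the job is handed in: The grille hangs free on the hook, its slot apex within 14 mm of the hook's seat, upright within 0.2 rad and at rest (under 0.05 m/s), released, with the hook left drawn down (more than 4 mm below its start and its seat under 146.5 mm above the counter) (distance between grille_slot and hook below 0.014 m and z of hook in the frame of stand below 0.1465 m and contact force between grille and hook above 0.5 N and angle between grille's own z axis and vertical below 0.2 rad and linear speed of grille below 0.05 m/s and contact force between the fingers and grille below 0.05 N and distance of hook from where it was at the start of the episode above 0.004 m); the robot touches nothing.
It fails at once if the grille is pulled or pressed on the hook with more than 18 N (contact force between grille and hook above 18 N).
It fails at once if a bystander is moved by more than 20 mm (distance of any of lamp, collar, key0, key1, sleeve, driver, cup from where it was at the start of the episode above 0.02 m).
It also fails if it takes over 64 s, if anything falls off the work surface, if the arm or the gripper's body presses on something with over 40 N, if the wrist force passes 120 N, or if a joint passes its speed limit or range.

## Working session

There is one attempt and no reset: what is moved stays moved. The work goes in short steps, Python scripts to look and compute and a tool call to move; the robot and the scene stay as the last step left them, time stands still between calls to the robot, and variables do not carry over. Pictures are saved under pics/ and viewed, and the job is handed in when it is done.

Besides the shell and the picture viewer there is one more tool, called after ">>>" in YAML: its name, and indented under it one key for each argument. arm_command: Moves the arm, as the interface text tells. Its arguments: {"type":"object","properties":{"motion":{"type":"array"},"grip_force":{"type":"number"}},"required":["motion"]}

```bash
ls; mkdir -p pics
cat > h.py <<'E'
import numpy as np, cv2
from cell import robot
def grab(n,tag):
    c=robot.read_camera(n); cv2.imwrite(f'pics/{tag}.png',c['image'][:,:,::-1]); np.savez(f'{tag}.npz',**c); return c
def load(tag): 
    d=np.load(f'{tag}.npz'); return {k:d[k] for k in d.files}
def f(c): return 200/np.tan(np.radians(float(c['fov_y']))/2)
def ray(c,u,v):
    d=np.array([(u-c['cx'])/f(c),(v-c['cy'])/f(c),1]); T=c['cam_to_world']; return T[:3,3],T[:3,:3]@d
def onz(c,u,v,z):
    o,d=ray(c,u,v); return o+d*(z-o[2])/d[2]
def pt(c,u,v):
    o,d=ray(c,u,v); return o+d*c['z_map'][int(v),int(u)]
def tri(rs):
    A=0;b=0
    for o,d in rs:
        d=d/np.linalg.norm(d);P=np.eye(3)-np.outer(d,d);A=A+P;b=b+P@o
    x=np.linalg.solve(A,b); return x,[np.linalg.norm((np.eye(3)-np.outer(d,d)/(d@d))@(x-o)) for o,d in rs]
def proj(c,p):
    T=c['cam_to_world'];q=T[:3,:3].T@(np.asarray(p)-T[:3,3]);return q[:2]/q[2]*f(c)+[c['cx'],c['cy']]
def cloud(c):
    v,u=np.mgrid[0:400,0:640];z=c['z_map'];P=np.stack([(u-c['cx'])/f(c)*z,(v-c['cy'])/f(c)*z,z],-1)
    T=c['cam_to_world'];W=P@T[:3,:3].T+T[:3,3];W[z==0]=np.nan;return W
E
python3 - <<'E'
from h import *
for n in ['scene','side','wrist']:
    c=grab(n,n+'0');print(n,c['fov_y'],c['cx'],c['cy'],c['cam_to_world'].round(3).tolist())
print(robot.observe())
E
```

```text
pics
scene 42.68868096270675 319.6695435586909 203.85825614807283 [[-0.589, 0.546, -0.595, 1.224], [0.808, 0.398, -0.434, 0.427], [-0.0, -0.737, -0.676, 0.896], [0.0, 0.0, 0.0, 1.0]]
side 55.62385345052867 320.71853663257406 197.25707444246362 [[-0.971, -0.137, 0.196, 0.373], [-0.239, 0.578, -0.781, 0.66], [-0.006, -0.805, -0.594, 0.669], [0.0, 0.0, 0.0, 1.0]]
wrist 65.68114509376599 320.40876735434557 196.6181074378615 [[1.0, 0.0, -0.002, 0.526], [-0.0, -0.962, -0.272, 0.074], [-0.002, 0.272, -0.962, 0.384], [0.0, 0.0, 0.0, 1.0]]
{'time': 0.15, 'qpos': array([-1.46008335e-01,  3.42592292e-01,  1.52477519e+00, -3.27271494e-05,
        1.27541301e+00, -1.45993035e-01]), 'qvel': array([-0.00097847, -0.00209513, -0.00079675,  0.00051504,  0.00050372,
       -0.00237362]), 'joint_efforts': array([ 7.52666965e-04, -4.31470585e+01, -2.44352603e+01,  7.18239485e-02,
        5.38185902e-02, -1.32920518e-04]), 'tool_pos': array([5.24699348e-01, 5.20292515e-05, 2.26197063e-01]), 'tool_rot': array([-3.14041289e+00, -1.41835916e-04,  1.57079049e+00]), 'contact_force': array([0.39340695, 0.85175321, 1.04848142]), 'torque': array([-0.01399255,  0.02278734,  0.02599369]), 'opening': 0.09151328166541194}
```

View pics/scene0.png

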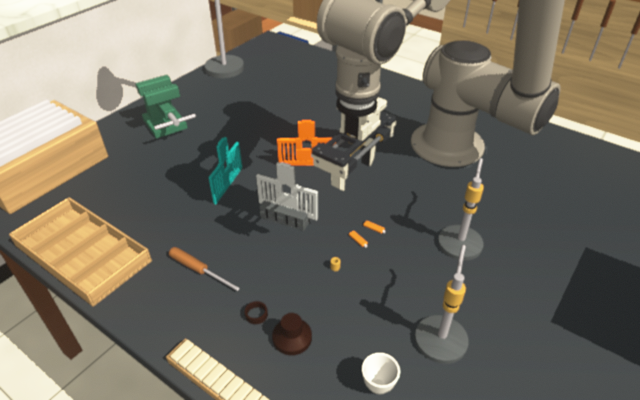

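View pics/side0.png

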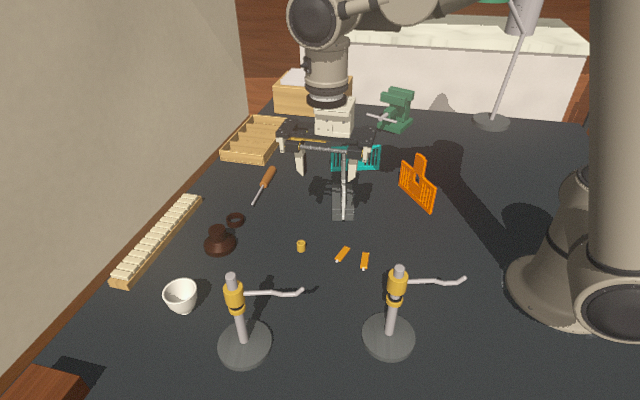

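View pics/wrist0.png

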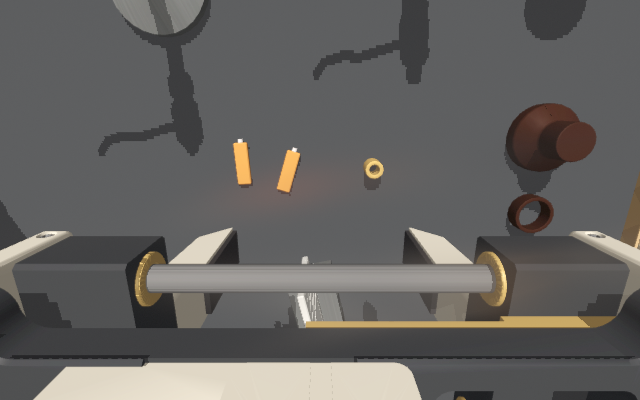

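Scene picture: the chromed grille stands at about (287,197); orange (300,148) and turquoise (227,170) are look-alikes. There are two stands, with feet at scene (442,338) and (461,240), which are (245,343) and (388,337) in the side view. I'll measure which stand is farther from the base.

Run:
```python
from h import *
s=load('scene0');d=load('side0')
for a in [(442,338),(461,241)]: print('foot scene',onz(s,*a,0.01).round(3),pt(s,*a).round(3))
for a in [(245,345),(388,339)]: print('foot side',onz(d,*a,0.01).round(3))
for n,c,boxes in [('scene',s,[(230,150,340,250),(390,230,500,370)]),('side',d,[(200,250,320,370),(310,130,390,230)])]:
    for k,(x0,y0,x1,y1) in enumerate(boxes):
        im=c['image'][y0:y1,x0:x1,::-1]; r=min(800/(x1-x0),600/(y1-y0))
        cv2.imwrite(f'pics/{n}_z{k}.png',cv2.resize(im,None,fx=r,fy=r,interpolation=cv2.INTER_CUBIC))
```

```text
foot scene [0.62  0.288 0.01 ] [0.628 0.289 0.022]
foot scene [0.352 0.206 0.01 ] [0.363 0.209 0.021]
foot side [0.617 0.29  0.01 ]
foot side [0.352 0.213 0.01 ]
```

View pics/scene_z0.png

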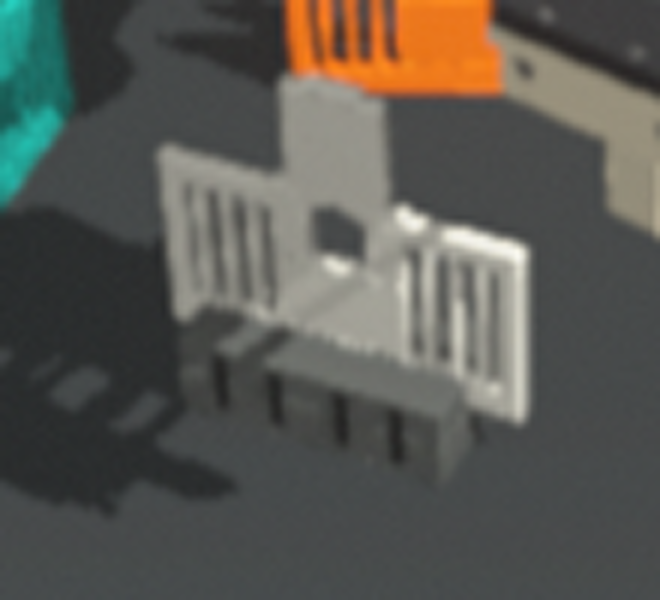

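View pics/scene_z1.png

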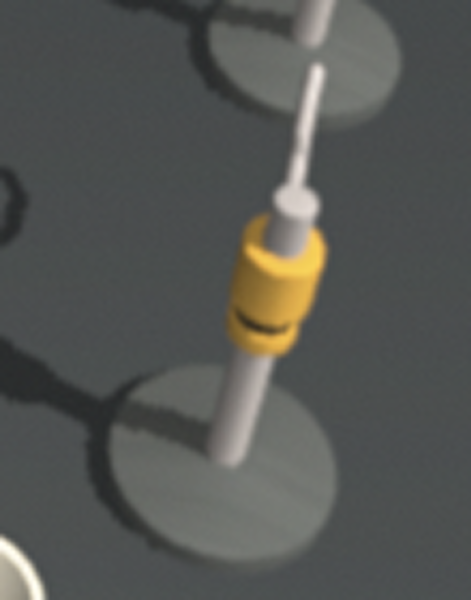

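View pics/side_z0.png

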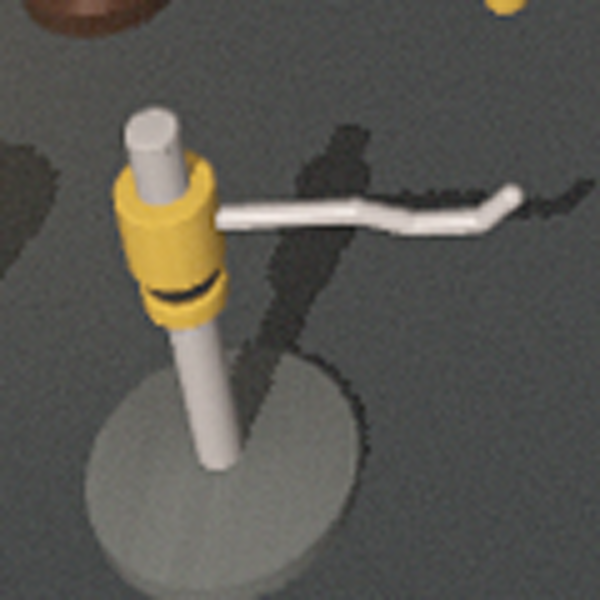

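View pics/side_z1.png

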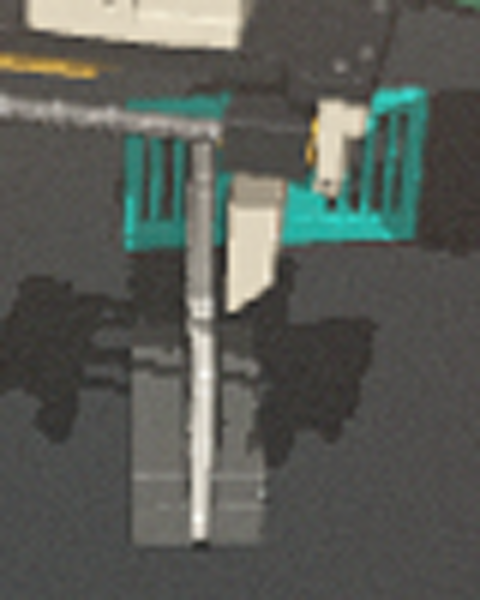

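The far stand is the one with its post at (0.62, 0.29), 0.68 m from the base; the other is 0.41 m away. In the enlarged crops, the far stand's hook bar points towards world -x. The tip is at side (302,288), the post top at side (225,270) and scene (459,278), and a gap is visible below the sleeve. The chrome grille has its crest top at scene (285,164).

Run:
```python
from h import *
s=load('scene0');d=load('side0')
def T(n,a,b):
    x,e=tri([ray(s,*a),ray(d,*b)]);print(n,x.round(4),np.round(e,4))
T('posttop',(458.8,277.6),(225.5,270))
T('tip',(464.2,245.2),(302.3,288.7))
T('foot',(442,338),(245,345))
for n,c,(x0,y0,x1,y1) in [('side',d,(236,275,306,300)),('scene',s,(455,240,470,272))]:
    W=cloud(c)[y0:y1,x0:x1].reshape(-1,3); W=W[(W[:,2]>.12)&(W[:,2]<.175)]
    o=np.argsort(W[:,0]);W=W[o];print(n,len(W))
    for lo in np.arange(.48,.62,.01):
        m=(W[:,0]>=lo)&(W[:,0]<lo+.01)
        if m.sum():print(round(lo,3),m.sum(),W[m].mean(0).round(4),W[m,2].max().round(4))
# grille
W=cloud(s)[150:235,240:335];I=s['image'][150:235,240:335].astype(int)
m=(W[...,2]>.05)&(W[...,2]<.185)&(np.abs(I.max(-1)-I.min(-1))<40)
P=W[m];print(len(P),np.nanmin(P,0),np.nanmax(P,0))
c=np.median(P,0);Q=P[np.abs(P-c).max(1)<.09]
for _ in range(5):
    c=Q.mean(0);n=np.linalg.svd(Q-c)[2][2];n*=np.sign(n[0]);Q=P[np.abs((P-c)@n)<.005]
print('plane',c.round(4),n.round(4),np.degrees(np.arctan2(n[1],n[0])),len(Q))
y=np.array([-n[1],n[0],0]);y/=np.linalg.norm(y);t=(Q-c)@y
print(Q[:,2].max(),np.percentile(t,[0,1,99,100])); 
cr=Q[Q[:,2]>.135];tc=(cr-c)@y;print('crest',len(cr),np.percentile(tc,[1,99]),cr.mean(0).round(4),cr.min(0),cr.max(0))
```

```text
posttop [0.6278 0.2866 0.2088] [0.0025 0.0025]
tip [0.508  0.2535 0.1615] [0.0002 0.0002]
foot [0.6183 0.2878 0.0071] [0.0007 0.0007]
side 426
0.5 10 [0.5084 0.2539 0.1595] 0.1638
0.51 36 [0.5148 0.2557 0.1548] 0.1622
0.52 29 [0.5248 0.2585 0.1485] 0.1516
0.53 31 [0.5348 0.2613 0.1487] 0.151
0.54 29 [0.5453 0.2648 0.1503] 0.155
0.55 32 [0.5551 0.2676 0.1546] 0.1588
0.56 30 [0.5653 0.2706 0.1565] 0.1591
0.57 27 [0.5748 0.2734 0.1567] 0.159
0.58 31 [0.5851 0.2772 0.1562] 0.1593
0.59 30 [0.5951 0.2798 0.1565] 0.159
0.6 111 [0.6057 0.288  0.1629] 0.1738
0.61 30 [0.6129 0.2812 0.1714] 0.1741
scene 119
0.5 5 [0.5086 0.2517 0.1611] 0.1625
0.51 33 [0.515  0.2532 0.1553] 0.1649
0.52 17 [0.5245 0.2559 0.1493] 0.1536
0.53 17 [0.5346 0.259  0.1493] 0.1517
0.54 10 [0.5453 0.2626 0.1521] 0.1558
0.55 13 [0.5551 0.2655 0.1561] 0.1583
0.56 17 [0.5651 0.2684 0.1577] 0.1596
0.57 7 [0.5719 0.27   0.1585] 0.1602
1393 [ 0.49968292 -0.26383475  0.05011086] [ 0.54373293 -0.10562914  0.17458701]
plane [ 0.5238 -0.1825  0.099 ] [ 0.9763  0.2163 -0.0051] 12.493236507901246 1311
0.17458700610428324 [-0.08244557 -0.0795556   0.07713332  0.07862943]
crest 217 [-0.02388602  0.01959442] [ 0.5243 -0.1833  0.1536] [ 0.51554564 -0.2075553   0.13506847] [ 0.53101249 -0.1632141   0.17458701]
```

Grille: face plane normal is at yaw ≈12.5°, its centre is about (0.520,-0.185) and the top is at about 0.172. Hook: bar direction ≈16.4° and the seat is near (0.5285,0.259,0.151). Next I'll look at the hook with the wrist camera as a second check.

>>> arm_command:
  motion:
    - [[0,0,0,0.4,0.02,-0.18,1],[0,0,0,0.4,0.02,-0.18,1],[0,0,0,0.4,0.02,-0.18,1],[0,0,0,0.4,0.02,-0.18,1],[0,0,0,0.4,0.02,-0.18,1],[0,0,0,0.4,0.02,-0.18,1]]

```text
time: 0.75
tool_pos: [0.5306, 0.1191, 0.2798]
tool_rot: [-3.14, 0.001, 1.57]
contact_force: [0.4, 0.2, 1.5]
opening: 0.0917
```

Run:
```python
from h import *
c=grab('wrist','wrist1');print(robot.observe()['tool_pos'],c['cam_to_world'].round(3).tolist())
for p in [(.5285,.2587,.151),(.508,.2535,.1615),(.62,.287,.2)]: print(proj(c,p).round(1))
```

```text
[0.53067416 0.11889178 0.27987268] [[1.0, -0.0, -0.003, 0.532], [-0.001, -0.962, -0.273, 0.193], [-0.003, 0.273, -0.962, 0.438], [0.0, 0.0, 0.0, 1.0]]
[316.7  27. ]
[291.1  31. ]
[454.9 -40.1]
```

View pics/wrist1.png

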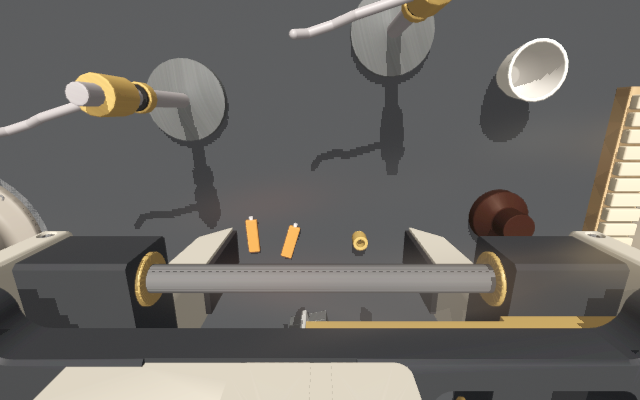

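>>> arm_command:
  motion:
    - [[0,0,0,0.2,0,0,1],[0,0,0,0.2,0,0,1],[0,0,0,0.2,0,0,1],[0,0,0,0.2,0,0,1]]

```text
time: 1.2
tool_pos: [0.531, 0.1789, 0.2803]
tool_rot: [-3.141, 0.001, 1.57]
contact_force: [-0.4, -0.5, 0.8]
opening: 0.092
```

Run:
```python
from h import *
c=grab('wrist','wrist2');print(robot.observe()['tool_pos'])
for p in [(.5285,.2587,.151),(.508,.2535,.1615),(.62,.287,.2)]: print(proj(c,p).round(1))
cv2.imwrite('pics/wrist2z.png',cv2.resize(c['image'][0:160,230:460,::-1],None,fx=3.4,fy=3.4,interpolation=cv2.INTER_CUBIC))
W=cloud(c)[40:160,270:450].reshape(-1,3);W=W[(W[:,2]>.135)&(W[:,2]<.18)]
for lo in np.arange(.50,.62,.005):
    m=(W[:,0]>=lo)&(W[:,0]<lo+.005)
    if m.sum():print(round(lo,3),m.sum(),W[m].mean(0).round(4),W[m].max(0).round(4),W[m].min(0).round(4))
```

```text
[0.53106537 0.17869286 0.28047039]
[316.5 102. ]
[292.5 108.1]
[444.2  58.9]
0.505 33 [0.5081 0.252  0.161 ] [0.5099 0.2553 0.1634] [0.5064 0.2486 0.1585]
0.51 61 [0.5123 0.2529 0.1593] [0.515  0.257  0.1634] [0.51   0.2485 0.1547]
0.515 57 [0.5172 0.2543 0.154 ] [0.52   0.2588 0.1587] [0.515  0.2502 0.1477]
0.52 56 [0.5223 0.2559 0.1496] [0.5245 0.2605 0.1529] [0.52   0.2519 0.146 ]
0.525 57 [0.5276 0.2575 0.1491] [0.5299 0.2622 0.1513] [0.5253 0.2527 0.1466]
0.53 48 [0.5325 0.259  0.1491] [0.5343 0.2631 0.1511] [0.5307 0.2545 0.1458]
0.535 59 [0.5374 0.2605 0.1491] [0.5398 0.2649 0.1518] [0.5352 0.2562 0.1451]
0.54 56 [0.5427 0.262  0.1496] [0.545  0.2664 0.1524] [0.5405 0.2579 0.1469]
0.545 52 [0.5475 0.2636 0.1517] [0.55   0.268  0.1544] [0.5451 0.2588 0.1476]
0.55 62 [0.5523 0.2652 0.1539] [0.555  0.2696 0.157 ] [0.55   0.2604 0.1491]
0.555 58 [0.5574 0.2666 0.1559] [0.5599 0.271  0.1584] [0.555  0.262  0.1523]
0.56 60 [0.5622 0.268  0.1569] [0.5646 0.2727 0.1602] [0.56   0.2636 0.1538]
0.565 60 [0.5673 0.2695 0.1571] [0.5698 0.2743 0.1589] [0.565  0.2652 0.1546]
0.57 60 [0.5724 0.2711 0.157 ] [0.5749 0.276  0.159 ] [0.5702 0.2668 0.154 ]
0.575 60 [0.5775 0.2727 0.1569] [0.58   0.2776 0.1587] [0.5752 0.2685 0.1535]
0.58 60 [0.5824 0.274  0.1571] [0.5847 0.2783 0.1593] [0.58   0.2693 0.1545]
0.585 59 [0.5874 0.2756 0.1572] [0.5897 0.2799 0.1591] [0.5851 0.2709 0.1551]
0.59 61 [0.5925 0.2772 0.1569] [0.595  0.2815 0.159 ] [0.59   0.2726 0.154 ]
0.595 60 [0.5975 0.2787 0.157 ] [0.5999 0.2833 0.1595] [0.5952 0.2742 0.1533]
0.6 185 [0.6036 0.2844 0.1591] [0.605  0.2916 0.1736] [0.6001 0.2758 0.137 ]
0.605 321 [0.6074 0.2845 0.165 ] [0.61   0.2987 0.1746] [0.605  0.273  0.1377]
0.61 317 [0.6123 0.2833 0.169 ] [0.615  0.3006 0.1798] [0.61   0.2698 0.1387]
0.615 175 [0.6174 0.283  0.1697] [0.62   0.3021 0.1799] [0.615  0.269  0.1385]
```

View pics/wrist2z.png

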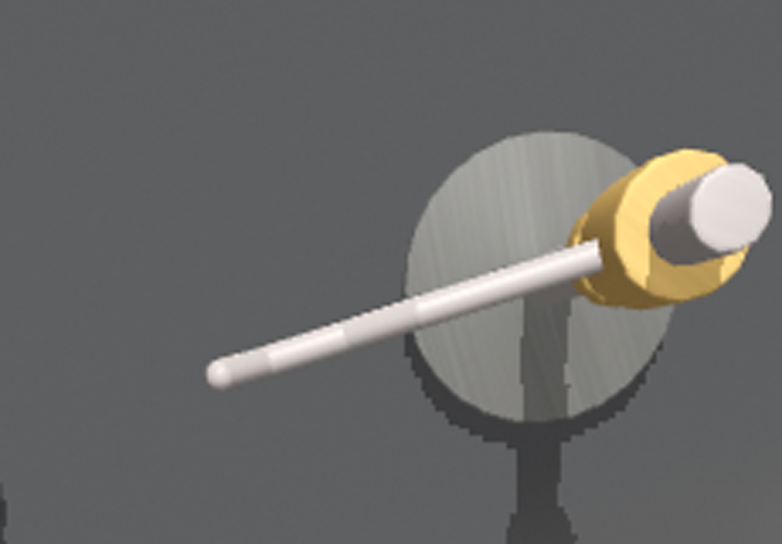

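The wrist picture shows the hook axis running from (215,373) to (600,255) in the crop. The depth agrees: seat ≈(0.530,0.258,0.151) and axis ≈16.8°. Now the grille.

>>> arm_command:
  motion:
    - [[0,0,0,-0.9,0,0,1],[0,0,0,-0.9,0,0,1],[0,0,0,-0.9,0,0,1],[0,0,0,-0.9,0,0,1],[0,0,0,-0.9,0,0,1],[0,0,0,-0.9,0,0,1],[0,0,0,-0.9,0,0,1]]

```text
time: 1.95
tool_pos: [0.5303, -0.0942, 0.2806]
tool_rot: [-3.141, 0.001, 1.565]
contact_force: [0.2, 0.4, 0.1]
opening: 0.0918
```

>>> arm_command:
  motion:
    - [[0,0,-0.07,-0.35,0.02,0,1],[0,0,-0.139,-0.67,0.045,0,1],[0,0,-0.139,-0.67,0.045,0,1],[0,0,-0.139,-0.67,0.045,0,1],[0,0,-0.139,-0.67,0.045,0,1],[0,0,-0.139,-0.67,0.045,0,1],[0,0,-0.139,-0.67,0.045,0,1]]

```text
time: 2.65
tool_pos: [0.5445, -0.2897, 0.2808]
tool_rot: [3.141, -0.001, 1.79]
contact_force: [-0.2, 0.2, -0.6]
opening: 0.0919
```

Run:
```python
from h import *
c=grab('wrist','wrist3');print(robot.observe()['tool_pos'],robot.observe()['tool_rot'])
n=np.array([np.cos(np.radians(12.5)),np.sin(np.radians(12.5)),0]);y=np.array([-n[1],n[0],0])
C=np.array([.5202,-.1849,.17])
for t in (-.022,0,.022): print(proj(c,C+y*t).round(1))
W=cloud(c);P=W.reshape(-1,3);P=P[(P[:,2]>.16)&(P[:,2]<.185)&(np.abs((P-C)@n)<.03)&(np.abs((P-C)@y)<.04)]
print(len(P));a=(P-C)@n;b=(P-C)@y
print('top z',P[:,2].mean(),'n',np.percentile(a,[2,50,98]),'y',np.percentile(b,[1,50,99]))
print(np.degrees(np.polyfit(b,a,1)[0]))
```

```text
[ 0.54461679 -0.28939946  0.28107235] [ 3.14127807e+00 -2.93454933e-04  1.79055020e+00]
[317.8  94.1]
[317.8  65.4]
[317.7  35.3]
554
top z 0.16833706370517879 n [-0.00147207  0.00180965  0.00586642] y [-0.02174378 -0.00046335  0.0207446 ]
0.465323855096468
```

View pics/wrist3.png

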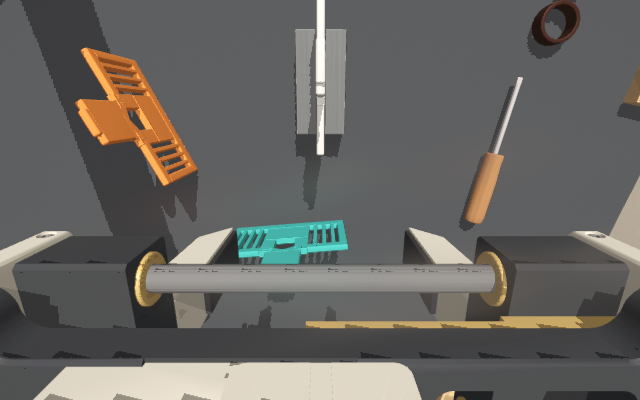

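The wrist picture shows the chrome grille edge-on at (321,75) on the block, with turquoise at (290,240) and orange at (135,115). Before descending I'll check finger clearance to both look-alikes.

Run:
```python
from h import *
for t in ['wrist3','scene0']:
    c=load(t);W=cloud(c);h=cv2.cvtColor(c['image'],cv2.COLOR_RGB2HSV)
    for nm,lo,hi in [('turq',(80,100,60),(97,255,255)),('orange',(5,180,120),(20,255,255))]:
        P=W[(cv2.inRange(h,lo,hi)>0)&(W[...,2]>.03)&(W[...,0]<.75)];print(t,nm,len(P),np.percentile(P,1,axis=0).round(3),np.percentile(P,99,axis=0).round(3))
```

```text
wrist3 turq 2444 [ 0.46  -0.411  0.031] [ 0.595 -0.365  0.129]
wrist3 orange 4182 [ 0.281 -0.335  0.031] [ 0.375 -0.212  0.146]
scene0 turq 923 [ 0.446 -0.414  0.031] [ 0.597 -0.366  0.148]
scene0 orange 841 [ 0.29  -0.337  0.032] [ 0.377 -0.223  0.151]
```

>>> arm_command:
  motion:
    - [[0,0,0,0.356,0,0.1,1],[0,0,0,0.356,0,0.2,1],[0,0,0,0.356,0,0.27,1],[0,0,0,0.356,0,0.27,1],[0,0,0,0.356,0,0.27,1]]

```text
time: 3.2
tool_pos: [0.5219, -0.1859, 0.2008]
tool_rot: [3.141, 0.001, 1.792]
contact_force: [0.2, -0.2, 1.1]
opening: 0.0919
```

>>> arm_command:
  motion:
    - [[0,0,0,0,0,0.08,0.2],[0,0,0,0,0,0.16,0.0],[0,0,0,0,0,0.235,-0.2],[0,0,0,0,0,0.235,-0.3],[0,0,0,0,0,0.235,-0.3]]
  grip_force: 25

```text
time: 3.7
tool_pos: [0.5227, -0.1879, 0.131]
tool_rot: [3.139, 0.002, 1.789]
contact_force: [-0.0, 0.3, -0.0]
opening: 0.0567
```

Run:
```python
from h import *
c=grab('wrist','wrist4');d=grab('side','side4');s=grab('scene','scene4')
a=d['image'][130:230,290:400];b=s['image'][140:240,235:345]
cv2.imwrite('pics/z4.png',cv2.resize(np.hstack([a,b])[:,:,::-1],None,fx=3.6,fy=3.6,interpolation=cv2.INTER_CUBIC))
```

```text
(no output)
```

View pics/z4.png

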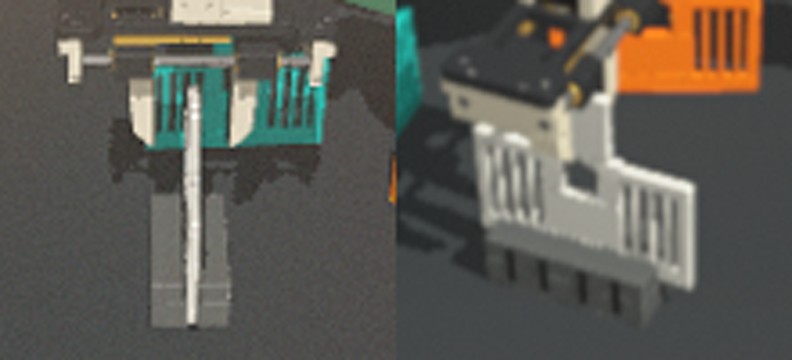

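The plate is centred between the fingers (side picture, left half). A small lateral trim, then close.

>>> arm_command:
  motion:
    - [[0,0,0,0.009,0,0,-0.4],[0,0,0,0.009,0,0,-1],[0,0,0,0.009,0,0,-1],[0,0,0,0.009,0,0,-1],[0,0,0,0.009,0,0,-1],[0,0,0,0.009,0,0,-1],[0,0,0,0.009,0,0,-1],[0,0,0,0.009,0,0,-1]]
  grip_force: 25

```text
time: 4.65
tool_pos: [0.5208, -0.1841, 0.1293]
tool_rot: [3.142, 0.0, 1.789]
contact_force: [0.1, 0.2, 1.5]
opening: 0.0081
```

>>> arm_command:
  motion:
    - [[0,0,0,0,0,-0.04,-1],[0,0,0,0,0,-0.1,-1],[0,0,0,0,0,-0.2,-1],[0,0,0,0,0,-0.3,-1],[0,0,0,0,0,-0.4,-1],[0,0,0,0,0,-0.5,-1],[0,0,0,0,0,-0.5,-1],[0,0,0,0,0,-0.5,-1]]
  grip_force: 40

```text
time: 5.45
tool_pos: [0.5207, -0.184, 0.2794]
tool_rot: [3.141, 0.0, 1.789]
contact_force: [-0.4, -0.1, -3.0]
opening: 0.0077
```

Run:
```python
from h import *
o=robot.observe();print(o['tool_pos'],o['tool_rot'],o['contact_force'],o['torque'],o['opening'])
d=grab('side','side5');s=grab('scene','scene5')
a=d['image'][60:230,260:430];b=s['image'][50:220,200:370]
cv2.imwrite('pics/z5.png',cv2.resize(np.hstack([a,b])[:,:,::-1],None,fx=2.3,fy=2.3,interpolation=cv2.INTER_CUBIC))
```

```text
[ 0.52069063 -0.18402407  0.27940412] [3.14099770e+00 4.86950302e-04 1.78916838e+00] [-0.43246177 -0.0872294  -2.97540408] [ 0.03330735  0.02699136 -0.02788899] 0.00773316061353908
```

View pics/z5.png

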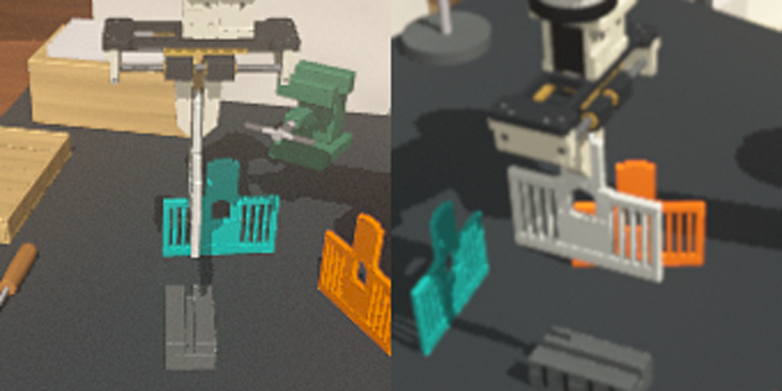

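The grille is lifted clean out of the groove and hangs upright in the fingers. Carry it towards the stand.

>>> arm_command:
  motion:
    - [[0,0,0,0.07,0.007,0,-1],[0,0,0,0.18,0.019,0,-1],[0,0,0,0.29,0.031,0,-1],[0,0,0,0.4,0.043,0,-1],[0,0,0,0.51,0.055,0,-1],[0,0,0,0.61,0.065,0,-1],[0,0,0,0.68,0.073,0,-1],[0,0,0,0.7,0.075,0,-1]]

```text
time: 6.35
tool_pos: [0.4962, 0.0278, 0.2779]
tool_rot: [-3.139, -0.001, 1.792]
contact_force: [0.1, 0.1, -1.9]
opening: 0.0079
```

>>> arm_command:
  motion:
    - [[0,0,-0.006,0.07,0.007,0,-1],[0,0,-0.016,0.18,0.019,0,-1],[0,0,-0.024,0.29,0.031,0,-1],[0,0,-0.032,0.4,0.043,0,-1],[0,0,-0.04,0.51,0.055,0,-1],[0,0,-0.046,0.61,0.065,0,-1],[0,0,-0.048,0.7,0.075,0,-1],[0,0,-0.048,0.717,0.076,0,-1]]

```text
time: 7.15
tool_pos: [0.4724, 0.2424, 0.2779]
tool_rot: [-3.14, -0.0, 1.867]
contact_force: [-0.3, -0.8, -2.1]
opening: 0.0075
```

Run:
```python
from h import *
o=robot.observe();print(o['tool_pos'],o['tool_rot'],o['contact_force'],o['opening'],o['time'])
```

```text
[0.47238012 0.24244598 0.27791492] [-3.13956265e+00 -4.35902429e-04  1.86682871e+00] [-0.3206507  -0.84965738 -2.08150906] 0.007541431088929746 7.15
```

>>> arm_command:
  motion:
    - [[0,0,0,0,0,0.05,-1],[0,0,0,0,0,0.13,-1],[0,0,0,0,0,0.21,-1],[0,0,0,0,0,0.27,-1],[0,0,0,0,0,0.3,-1],[0,0,0,0,0,0.3,-1],[0,0,0,0,0,0.3,-1]]

```text
time: 7.85
tool_pos: [0.4735, 0.2404, 0.1897]
tool_rot: [3.141, 0.0, 1.864]
contact_force: [0.8, 0.5, -1.6]
opening: 0.0078
```

Run:
```python
from h import *
o=robot.observe();print(o['tool_pos'],o['tool_rot'],o['contact_force'],o['opening'],o['time'])
d=grab('side','side6');s=grab('scene','scene6')
a=d['image'][200:370,190:390];b=s['image'][170:340,370:570]
cv2.imwrite('pics/z6.png',cv2.resize(np.hstack([a,b])[:,:,::-1],None,fx=2,fy=2,interpolation=cv2.INTER_CUBIC))
cv2.imwrite('pics/z6b.png',cv2.resize(s['image'][210:310,420:520][:,:,::-1],None,fx=6,fy=6,interpolation=cv2.INTER_CUBIC))
```

```text
[0.47349758 0.24039895 0.18971032] [3.14086222e+00 1.77399314e-04 1.86402303e+00] [ 0.76027896  0.54980821 -1.57161402] 0.0078245154847094 7.85
```

View pics/z6.png

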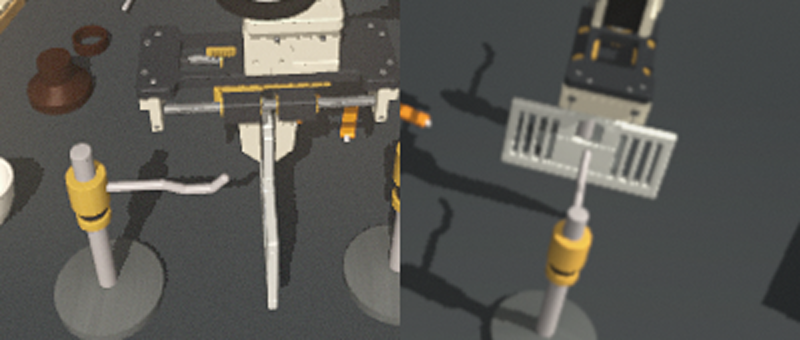

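View pics/z6b.png

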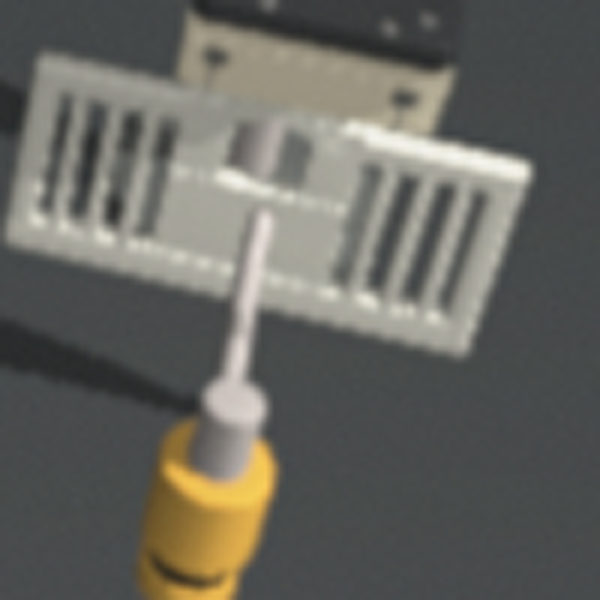

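Run:
```python
from h import *
s=load('scene6');d=load('side6')
W=cloud(s)
th=1.864-np.pi/2;n=np.array([np.cos(th),np.sin(th),0]);y=np.array([-n[1],n[0],0])
C=np.array([.4728,.2410,.1717])  # expected slot apex mid-plane
P=W.reshape(-1,3);I=s['image'].reshape(-1,3).astype(int)
m=(np.abs((P-C)@n)<.02)&(np.abs((P-C)@y)<.1)&(P[:,2]>.05)&(P[:,2]<.165)
Q=P[m];a=(Q-C)@n;b=(Q-C)@y
print(len(Q),'n',np.percentile(a,[5,50,95]),'lat',np.percentile(b,[.5,99.5]),'z-apex',np.percentile(Q[:,2]-C[2],[.5,99.5]))
cc=Q.mean(0);nn=np.linalg.svd(Q[np.abs(a-np.median(a))<.004]-cc)[2][2];nn*=np.sign(nn[0]);print('normal',nn,np.degrees(np.arctan2(nn[1],nn[0])))
F=C+n*.004
for nm,l,z in [('apex',0,0),('L',-.013,-.006),('R',.013,-.006),('Lb',-.013,-.034),('Rb',.013,-.034),('panelL',-.08,0),('panelR',.08,0),('botL',-.08,-.09),('botR',.08,-.09)]:
    q=proj(s,F+y*l+[0,0,z]);print(nm,q.round(1),((q-[420,210])*6).round(0))
print('side: bottom, top', proj(d,C+[0,0,-.09]+y*.08),proj(d,C+y*.08))
print('tip', proj(s,[.509,.2525,.163]),proj(d,[.509,.2525,.163]))
```

```text
1621 n [0.00125649 0.00439474 0.00679922] lat [-0.0815194   0.07709299] z-apex [-0.08747266 -0.00706741]
normal [ 9.57273158e-01  2.89184939e-01 -4.14272289e-04] 16.809167300718784
apex [466.5 229.9] [279. 119.]
L [459.4 230.5] [236. 123.]
R [472.6 233.6] [316. 141.]
Lb [456.8 240.1] [221. 181.]
Rb [469.8 243.2] [299. 199.]
panelL [426.4 220.5] [39. 63.]
panelR [508.2 239.6] [529. 178.]
botL [420.5 250.6] [  3. 244.]
botR [497.4 269.6] [464. 358.]
side: bottom, top [327.0601217  356.28610277] [327.28264049 323.44235618]
tip [463.67618236 244.83145147] [301.89725056 287.46671821]
```

Predicted and seen plate corners agree to within 1–2 px. The normal is 16.8° and the slot is level with the tip with about 9 mm to spare. Pass it over the tip now.

>>> arm_command:
  motion:
    - [[0,0,0,0,0.015,0,-1],[0,0,0,0,0.04,0,-1],[0,0,0,0,0.07,0,-1],[0,0,0,0,0.1,0,-1],[0,0,0,0,0.13,0,-1],[0,0,0,0,0.16,0,-1],[0,0,0,0,0.19,0,-1],[0,0,0,0,0.2,0,-1]]

```text
time: 8.75
tool_pos: [0.5314, 0.2583, 0.189]
tool_rot: [3.141, 0.0, 1.864]
contact_force: [-1.0, 0.5, -1.8]
opening: 0.0079
```

Run:
```python
from h import *
o=robot.observe();print(o['tool_pos'],o['tool_rot'],o['contact_force'],o['opening'],o['time'])
d=grab('side','side7');s=grab('scene','scene7')
a=d['image'][230:370,190:350];b=s['image'][190:330,390:550]
cv2.imwrite('pics/z7.png',cv2.resize(np.hstack([a,b])[:,:,::-1],None,fx=2.5,fy=2.5,interpolation=cv2.INTER_CUBIC))
```

```text
[0.5313929  0.258346   0.18899899] [3.14127546e+00 5.60630500e-05 1.86438684e+00] [-0.95992313  0.4864258  -1.78468343] 0.007933767927935787 8.75
```

View pics/z7.png

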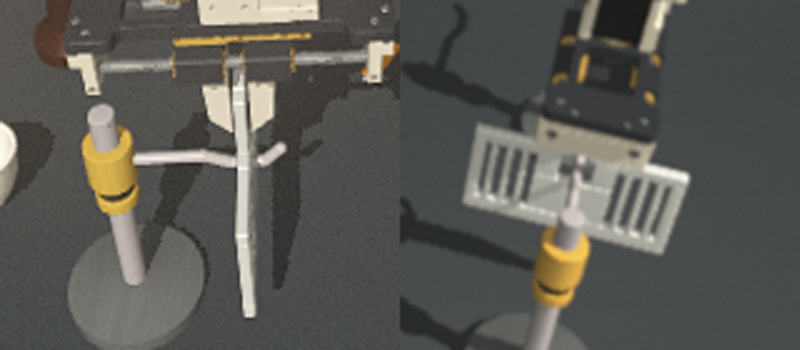

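The bar passes through the slot (side picture, bar visible on both sides of the plate at about (245,158)). Free-hanging reading is fz ≈ -2 N. Lower to just above the seat.

>>> arm_command:
  motion:
    - [[0,0,0,0,0,0.012,-1],[0,0,0,0,0,0.024,-1],[0,0,0,0,0,0.036,-1],[0,0,0,0,0,0.046,-1],[0,0,0,0,0,0.053,-1],[0,0,0,0,0,0.053,-1],[0,0,0,0,0,0.053,-1]]

```text
time: 9.55
tool_pos: [0.5304, 0.2581, 0.1734]
tool_rot: [3.141, 0.0, 1.865]
contact_force: [0.3, -0.1, -2.2]
opening: 0.0079
```

```bash
cat >> h.py <<'E'
def avg(n=6):
    F=[];Z=[]
    for i in range(n):
        robot.read_camera('wrist');o=robot.observe();F.append(o['contact_force']);Z.append(o['tool_pos'])
    print('t',o['time'],'F',np.mean(F,0).round(2),'sd',np.std(F,0).round(2),'pos',np.mean(Z,0).round(4),'op',round(o['opening'],4))
E
python3 - <<'E'
from h import *
avg(8)
d=grab('side','side8')
cv2.imwrite('pics/z8.png',cv2.resize(d['image'][250:350,200:330][:,:,::-1],None,fx=6,fy=6,interpolation=cv2.INTER_CUBIC))
E
```

```text
t 9.95 F [ 0.14 -0.03 -1.76] sd [0.37 0.64 0.36] pos [0.5305 0.2581 0.1735] op 0.0078
```

View pics/z8.png

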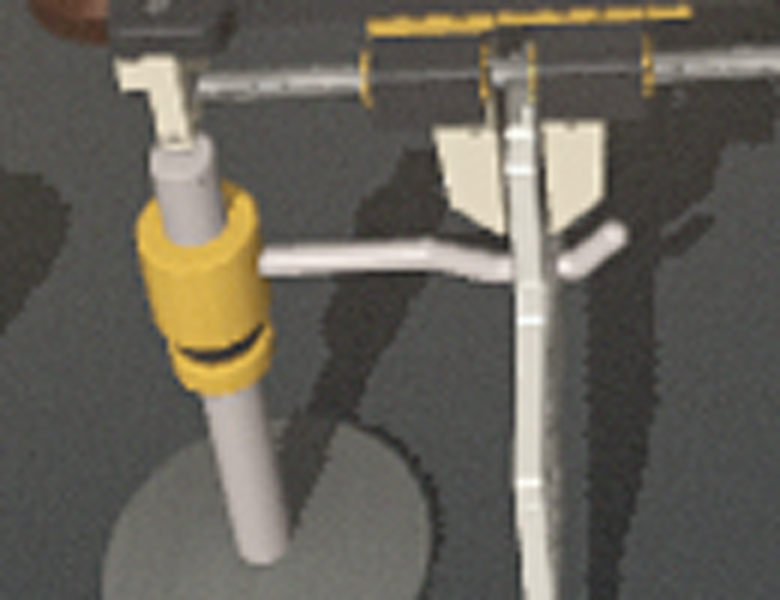

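>>> arm_command:
  motion:
    - [[0,0,0,0,0,0.003,-1],[0,0,0,0,0,0.006,-1],[0,0,0,0,0,0.009,-1],[0,0,0,0,0,0.01,-1],[0,0,0,0,0,0.01,-1]]

```text
time: 10.5
tool_pos: [0.5303, 0.2581, 0.1703]
tool_rot: [-3.142, 0.0, 1.865]
contact_force: [-1.1, -1.1, -2.0]
opening: 0.0074
```

```bash
python3 -c "
from h import *
avg(6)"
```

```text
t 10.8 F [ 0.17  0.08 -1.64] sd [0.35 0.31 0.36] pos [0.5304 0.2581 0.1704] op 0.0078
```

>>> arm_command:
  motion:
    - [[0,0,0,0,0,0.002,-1],[0,0,0,0,0,0.0035,-1],[0,0,0,0,0,0.0035,-1]]

```text
time: 11.1
tool_pos: [0.5303, 0.2581, 0.1692]
tool_rot: [-3.141, 0.0, 1.865]
contact_force: [0.7, 0.9, -1.8]
opening: 0.0077
```

```bash
python3 -c "
from h import *
avg(6)"
```

```text
t 11.4 F [ 0.24 -0.04 -1.64] sd [0.3  0.66 0.18] pos [0.5304 0.2581 0.1693] op 0.0078
```

>>> arm_command:
  motion:
    - [[0,0,0,0,0,0.002,-1],[0,0,0,0,0,0.0035,-1],[0,0,0,0,0,0.0035,-1]]

```text
time: 11.7
tool_pos: [0.5303, 0.2581, 0.1681]
tool_rot: [-3.141, 0.0, 1.865]
contact_force: [1.1, -0.0, -2.7]
opening: 0.0079
```

```bash
python3 -c "
from h import *
avg(6)"
```

```text
t 12.0 F [ 0.07  0.01 -2.22] sd [0.46 0.43 0.5 ] pos [0.5304 0.2581 0.1682] op 0.0078
```

Free level is -1.8 N. Continue in 1 mm steps.

>>> arm_command:
  motion:
    - [[0,0,0,0,0,0.002,-1],[0,0,0,0,0,0.0033,-1],[0,0,0,0,0,0.0033,-1]]

```text
time: 12.3
tool_pos: [0.5304, 0.2581, 0.1673]
tool_rot: [3.141, 0.0, 1.865]
contact_force: [0.7, 0.3, -0.9]
opening: 0.0078
```

```bash
python3 -c "
from h import *
avg(6)"
```

```text
t 12.6 F [ 0.03 -0.24 -0.94] sd [0.34 0.68 0.42] pos [0.5305 0.2581 0.1674] op 0.0076
```

>>> arm_command:
  motion:
    - [[0,0,0,0,0,0.0015,-1],[0,0,0,0,0,0.0027,-1],[0,0,0,0,0,0.0027,-1]]

```text
time: 12.9
tool_pos: [0.5305, 0.2581, 0.1666]
tool_rot: [3.141, 0.0, 1.865]
contact_force: [-0.0, 0.2, 0.9]
opening: 0.0075
```

```bash
python3 -c "
from h import *
avg(6)"
```

```text
t 13.2 F [ 0.13 -0.23  1.31] sd [0.51 0.22 0.48] pos [0.5305 0.2581 0.1666] op 0.0078
```

Contact: about 3 N on the hook (step 1). Pull on towards the sleeve's slip.

>>> arm_command:
  motion:
    - [[0,0,0,0,0,0.0015,-1],[0,0,0,0,0,0.003,-1],[0,0,0,0,0,0.003,-1]]

```text
time: 13.5
tool_pos: [0.5305, 0.2581, 0.1657]
tool_rot: [3.141, 0.0, 1.865]
contact_force: [0.3, -0.5, 2.9]
opening: 0.0076
```

```bash
python3 -c "
from h import *
avg(5)"
```

```text
t 13.75 F [-0.09 -0.55  2.39] sd [0.28 0.67 0.31] pos [0.5305 0.2581 0.1657] op 0.008
```

>>> arm_command:
  motion:
    - [[0,0,0,0,0,0.0015,-1],[0,0,0,0,0,0.003,-1],[0,0,0,0,0,0.003,-1]]

```text
time: 14.05
tool_pos: [0.5304, 0.2581, 0.1646]
tool_rot: [3.141, 0.0, 1.865]
contact_force: [0.8, 1.2, 2.3]
opening: 0.0077
```

```bash
python3 -c "
from h import *
avg(5)"
```

```text
t 14.3 F [0.32 0.23 2.66] sd [0.28 0.25 0.23] pos [0.5305 0.2581 0.1646] op 0.0077
```

>>> arm_command:
  motion:
    - [[0,0,0,0,0,0.0015,-1],[0,0,0,0,0,0.003,-1],[0,0,0,0,0,0.003,-1]]

```text
time: 14.6
tool_pos: [0.5304, 0.2581, 0.1637]
tool_rot: [3.141, 0.0, 1.865]
contact_force: [0.3, -0.1, 2.7]
opening: 0.0081
```

```bash
python3 -c "
from h import *
avg(5)"
```

```text
t 14.85 F [0.82 0.12 2.32] sd [0.32 0.1  0.29] pos [0.5304 0.2581 0.1637] op 0.0076
```

The force plateau at about 4.3 N shows the sleeve is sliding. Continue to the stop.

>>> arm_command:
  motion:
    - [[0,0,0,0,0,0.002,-1],[0,0,0,0,0,0.004,-1],[0,0,0,0,0,0.004,-1]]

```text
time: 15.15
tool_pos: [0.5304, 0.2581, 0.1624]
tool_rot: [3.141, 0.0, 1.865]
contact_force: [0.1, -0.5, 2.3]
opening: 0.0079
```

>>> arm_command:
  motion:
    - [[0,0,0,0,0,0.0015,-1],[0,0,0,0,0,0.003,-1],[0,0,0,0,0,0.003,-1]]

```text
time: 15.45
tool_pos: [0.5304, 0.2581, 0.1616]
tool_rot: [3.141, 0.0, 1.865]
contact_force: [0.5, 0.0, 3.0]
opening: 0.0077
```

```bash
python3 -c "
from h import *
avg(5)"
```

```text
t 15.7 F [0.91 0.56 2.5 ] sd [0.44 0.39 0.65] pos [0.5304 0.2581 0.1616] op 0.0079
```

>>> arm_command:
  motion:
    - [[0,0,0,0,0,0.0015,-1],[0,0,0,0,0,0.003,-1],[0,0,0,0,0,0.003,-1]]

```text
time: 16.0
tool_pos: [0.5304, 0.2581, 0.1607]
tool_rot: [3.141, 0.0, 1.865]
contact_force: [1.2, 0.2, 2.4]
opening: 0.0077
```

```bash
python3 -c "
from h import *
avg(5)"
```

```text
t 16.25 F [0.93 0.46 2.4 ] sd [0.18 0.68 0.36] pos [0.5304 0.2581 0.1607] op 0.0075
```

>>> arm_command:
  motion:
    - [[0,0,0,0,0,0.0015,-1],[0,0,0,0,0,0.003,-1],[0,0,0,0,0,0.003,-1]]

```text
time: 16.55
tool_pos: [0.5304, 0.2581, 0.1598]
tool_rot: [3.142, 0.0, 1.865]
contact_force: [0.6, -0.8, 3.3]
opening: 0.008
```

```bash
python3 -c "
from h import *
avg(5)"
```

```text
t 16.8 F [1.06 0.27 2.58] sd [0.25 0.65 0.45] pos [0.5304 0.2581 0.1598] op 0.0082
```

>>> arm_command:
  motion:
    - [[0,0,0,0,0,0.0015,-1],[0,0,0,0,0,0.003,-1],[0,0,0,0,0,0.003,-1]]

```text
time: 17.1
tool_pos: [0.5304, 0.2581, 0.1589]
tool_rot: [3.141, 0.0, 1.865]
contact_force: [1.3, 0.5, 2.4]
opening: 0.0079
```

Run:
```python
from h import *
avg(5)
d=grab('side','side9')
cv2.imwrite('pics/z9.png',cv2.resize(d['image'][250:350,200:330][:,:,::-1],None,fx=6,fy=6,interpolation=cv2.INTER_CUBIC))
```

```text
t 17.35 F [ 1.47 -0.14  2.59] sd [0.32 0.33 0.58] pos [0.5304 0.2581 0.1589] op 0.0077
```

View pics/z9.png

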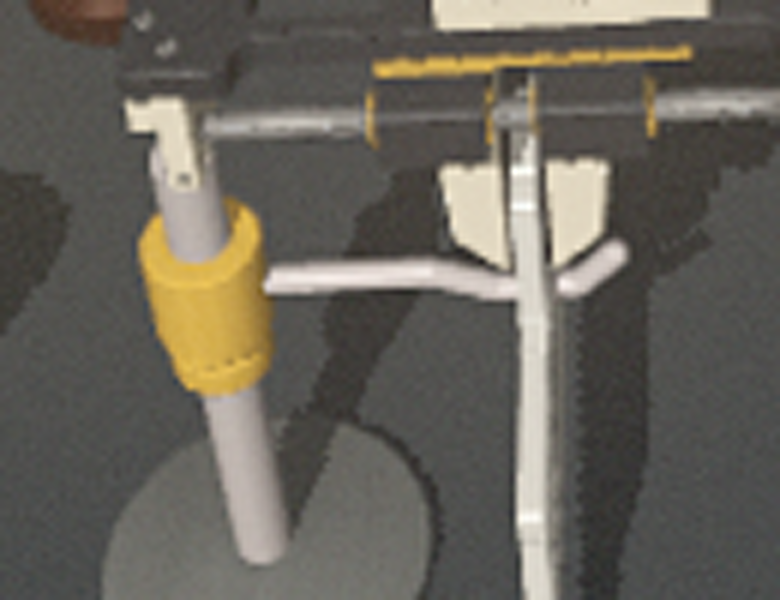

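The gap under the sleeve has all but closed (side crop around (220,370)). The white bracket in the crop at (170,150) appears over the post top, so I'll check its clearance in depth.

Run:
```python
from h import *
d=load('side9')
for u,v in [(170,170),(180,175),(160,135),(190,215),(157,165)]:
    print((u,v),pt(d,200+u/6,250+v/6).round(4))
s=grab('scene','scene9')
cv2.imwrite('pics/z9s.png',cv2.resize(s['image'][190:330,390:550][:,:,::-1],None,fx=4,fy=4,interpolation=cv2.INTER_CUBIC))
```

```text
(170, 170) [0.6014 0.3199 0.2355]
(180, 175) [0.6014 0.3161 0.2296]
(160, 135) [0.6026 0.319  0.2471]
(190, 215) [0.6163 0.2931 0.1841]
(157, 165) [0.624  0.2916 0.2006]
```

View pics/z9s.png

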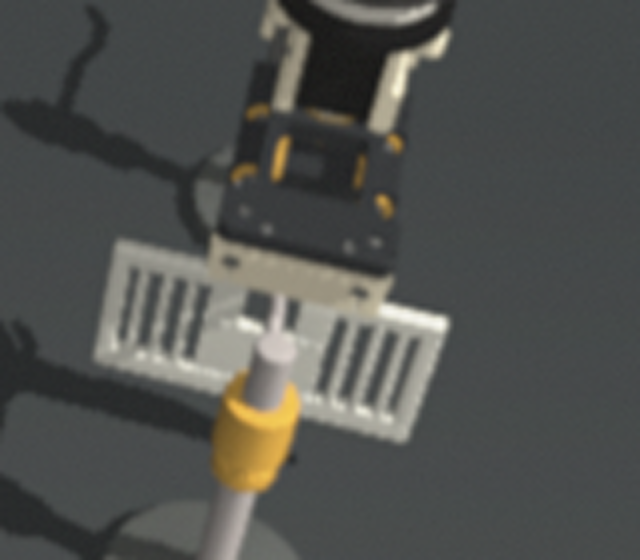

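There is 28 mm of clearance to the post. Continue in small steps onto the stop.

>>> arm_command:
  motion:
    - [[0,0,0,0,0,0.0015,-1],[0,0,0,0,0,0.0025,-1],[0,0,0,0,0,0.0025,-1]]

```text
time: 17.75
tool_pos: [0.5304, 0.2581, 0.1582]
tool_rot: [3.141, 0.0, 1.865]
contact_force: [1.1, -0.5, 2.0]
opening: 0.0077
```

```bash
python3 -c "
from h import *
avg(5)"
```

```text
t 18.0 F [1.22 0.22 2.7 ] sd [0.17 0.42 0.15] pos [0.5304 0.2581 0.1582] op 0.008
```

>>> arm_command:
  motion:
    - [[0,0,0,0,0,0.0015,-1],[0,0,0,0,0,0.0025,-1],[0,0,0,0,0,0.0025,-1]]

```text
time: 18.3
tool_pos: [0.5304, 0.2581, 0.1576]
tool_rot: [3.141, 0.0, 1.865]
contact_force: [1.5, 0.4, 4.0]
opening: 0.0079
```

```bash
python3 -c "
from h import *
avg(5)"
```

```text
t 18.55 F [1.1  0.16 4.16] sd [0.56 0.19 0.43] pos [0.5304 0.2581 0.1576] op 0.0082
```

The stop is reached: force rises to about 6 N. Build up to about 10 N.

>>> arm_command:
  motion:
    - [[0,0,0,0,0,0.0015,-1],[0,0,0,0,0,0.0025,-1],[0,0,0,0,0,0.0025,-1]]

```text
time: 18.85
tool_pos: [0.5304, 0.2581, 0.1569]
tool_rot: [3.141, 0.0, 1.865]
contact_force: [0.8, -0.7, 6.4]
opening: 0.0079
```

```bash
python3 -c "
from h import *
avg(6)"
```

```text
t 19.15 F [0.66 0.21 5.67] sd [0.23 0.55 0.52] pos [0.5304 0.2581 0.1569] op 0.0079
```

>>> arm_command:
  motion:
    - [[0,0,0,0,0,0.0015,-1],[0,0,0,0,0,0.003,-1],[0,0,0,0,0,0.003,-1],[0,0,0,0,0,0.003,-1]]

```text
time: 19.55
tool_pos: [0.5305, 0.2582, 0.1563]
tool_rot: [3.141, 0.0, 1.865]
contact_force: [0.3, 0.2, 7.4]
opening: 0.0078
```

Run:
```python
from h import *
avg(10)
d=grab('side','side10')
cv2.imwrite('pics/z10.png',cv2.resize(d['image'][250:350,200:330][:,:,::-1],None,fx=6,fy=6,interpolation=cv2.INTER_CUBIC))
W=cloud(d)[255:310,236:310].reshape(-1,3);
a=load('side0');W0=cloud(a)[255:310,236:310].reshape(-1,3)
for lo in (.51,.55,.565,.575,.585):
    f_=lambda W:np.median(W[(W[:,0]>lo)&(W[:,0]<lo+.01)&(W[:,2]>.125)&(W[:,2]<.17)&(W[:,1]<.29)&(W[:,1]>.24),2])
    print(lo,f_(W0).round(4),f_(W).round(4))
```

```text
t 20.05 F [0.17 0.05 6.87] sd [0.51 0.56 0.46] pos [0.5305 0.2582 0.1562] op 0.0079
0.51 0.1551 0.148
0.55 0.1541 0.1445
0.565 0.1571 0.1475
0.575 0.1568 0.1476
0.585 0.1566 0.147
```

View pics/z10.png

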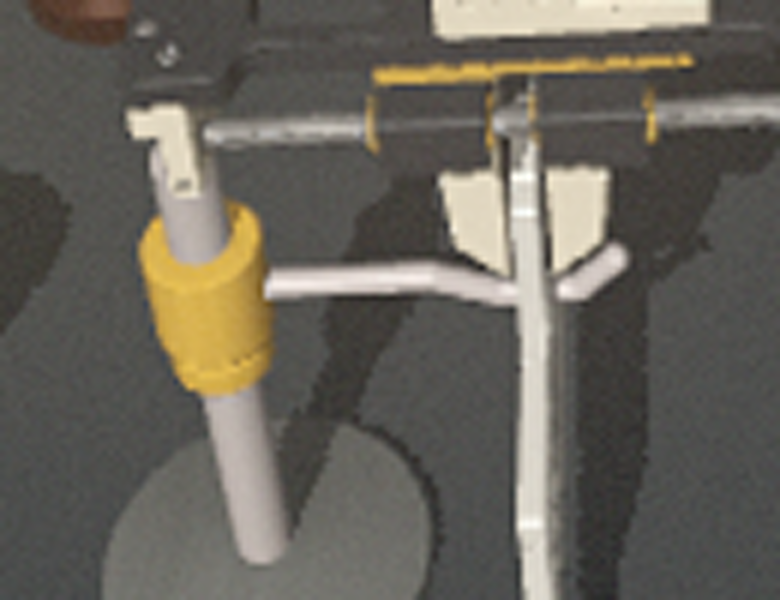

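The hook is drawn down about 9 mm onto its stop and the pull is about 8.7 N. One more nudge to about 9.8 N and hold.

>>> arm_command:
  motion:
    - [[0,0,0,0,0,0.001,-1],[0,0,0,0,0,0.0017,-1],[0,0,0,0,0,0.0017,-1],[0,0,0,0,0,0.0017,-1],[0,0,0,0,0,0.0017,-1],[0,0,0,0,0,0.0017,-1]]

```text
time: 20.7
tool_pos: [0.5305, 0.2581, 0.1559]
tool_rot: [3.141, 0.0, 1.865]
contact_force: [-0.4, -0.2, 7.1]
opening: 0.0077
```

```bash
python3 -c "
from h import *
avg(10)"
```

```text
t 21.2 F [-0.04  0.22  7.69] sd [0.36 0.44 0.42] pos [0.5305 0.2582 0.1559] op 0.0076
```

A steady pull of about 9.5 N has been held for more than 0.5 s. Ease off the load before releasing.

>>> arm_command:
  motion:
    - [[0,0,0,0,0,-0.002,-1],[0,0,0,0,0,-0.004,-1],[0,0,0,0,0,-0.006,-1],[0,0,0,0,0,-0.0075,-1],[0,0,0,0,0,-0.0075,-1]]

```text
time: 21.7
tool_pos: [0.5304, 0.2581, 0.1575]
tool_rot: [3.141, 0.0, 1.865]
contact_force: [0.9, 1.5, 3.9]
opening: 0.0074
```

```bash
python3 -c "
from h import *
avg(6)"
```

```text
t 22.0 F [1.14 0.48 4.35] sd [0.73 0.14 0.33] pos [0.5304 0.2581 0.1575] op 0.0078
```

>>> arm_command:
  motion:
    - [[0,0,0,0,0,-0.002,-1],[0,0,0,0,0,-0.004,-1],[0,0,0,0,0,-0.006,-1],[0,0,0,0,0,-0.006,-1]]

```text
time: 22.4
tool_pos: [0.5301, 0.2581, 0.1589]
tool_rot: [-3.141, -0.0, 1.865]
contact_force: [1.9, 1.0, 0.5]
opening: 0.0081
```

```bash
python3 -c "
from h import *
avg(6)"
```

```text
t 22.7 F [0.72 0.9  0.26] sd [0.33 0.48 0.35] pos [0.5301 0.2581 0.159 ] op 0.0079
```

Only about the grille's weight now bears on the hook. Release.

>>> arm_command:
  motion:
    - [[0,0,0,0,0,0,-1],[0,0,0,0,0,0,-1],[0,0,0,0,0,0,-0.8],[0,0,0,0,0,0,-0.75],[0,0,0,0,0,0,-0.7],[0,0,0,0,0,0,-0.5],[0,0,0,0,0,0,-0.3],[0,0,0,0,0,0,-0.3]]
  grip_force: 8

```text
time: 23.5
tool_pos: [0.5304, 0.2581, 0.1593]
tool_rot: [3.142, 0.0, 1.865]
contact_force: [0.2, -0.3, 1.0]
opening: 0.0306
```

Run:
```python
from h import *
avg(6)
d=grab('side','side11');s=grab('scene','scene11')
a=d['image'][230:370,190:350];b=s['image'][190:330,390:550]
cv2.imwrite('pics/z11.png',cv2.resize(np.hstack([a,b])[:,:,::-1],None,fx=2.5,fy=2.5,interpolation=cv2.INTER_CUBIC))
```

```text
t 23.8 F [-0.1   0.02 -0.08] sd [0.25 0.31 0.43] pos [0.5304 0.2581 0.1593] op 0.0321
```

View pics/z11.png

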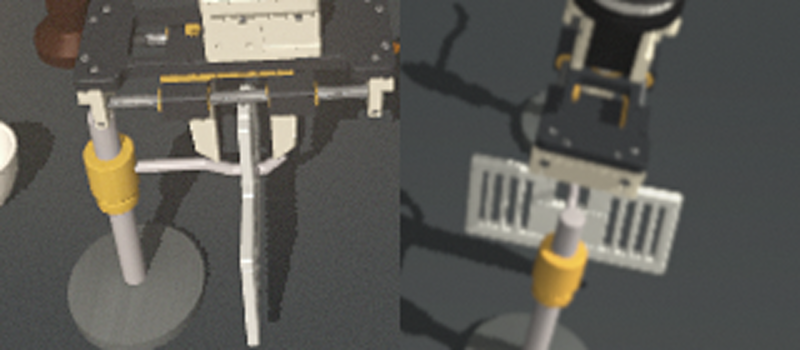

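Released; the grille hangs on the seat between the open fingers. Retreat straight up.

>>> arm_command:
  motion:
    - [[0,0,0,0,0,-0.02,-0.3],[0,0,0,0,0,-0.06,-0.3],[0,0,0,0,0,-0.12,-0.3],[0,0,0,0,0,-0.2,-0.3],[0,0,0,0,0,-0.28,-0.3],[0,0,0,0,0,-0.36,-0.3],[0,0,0,0,0,-0.4,-0.3],[0,0,0,0,0,-0.4,-0.3]]

```text
time: 24.7
tool_pos: [0.5311, 0.2584, 0.2817]
tool_rot: [3.137, -0.0, 1.865]
contact_force: [0.8, -0.0, 0.6]
opening: 0.0321
```

>>> arm_command:
  motion:
    - [[0,0,0,-0.1,0,0,-0.3],[0,0,0,-0.2,0,0,-0.3],[0,0,0,-0.35,0,0,-0.3],[0,0,0,-0.5,0,0,-0.3],[0,0,0,-0.55,0,0,-0.3],[0,0,0,-0.6,0,0,-0.3],[0,0,0,-0.6,0,0,-0.3],[0,0,0,-0.6,0,0,-0.3]]

```text
time: 25.5
tool_pos: [0.5822, 0.0868, 0.279]
tool_rot: [-3.141, -0.001, 1.865]
contact_force: [-0.8, 0.0, 0.2]
opening: 0.0324
```

Run:
```python
from h import *
avg(10)
d=grab('side','side12');s=grab('scene','scene12')
a=d['image'][230:370,190:350];b=s['image'][190:330,390:550]
cv2.imwrite('pics/z12.png',cv2.resize(np.hstack([a,b])[:,:,::-1],None,fx=2.5,fy=2.5,interpolation=cv2.INTER_CUBIC))
robot.read_camera('wrist')
for i in range(5): d2=grab('side','side13')
print('motion px',np.abs(d2['image'][230:370,190:350].astype(int)-d['image'][230:370,190:350]).mean(),np.abs(d2['image'][350:,:150].astype(int)-d['image'][350:,:150]).mean())
W0=cloud(load('side0'))[255:310,236:310].reshape(-1,3);W=cloud(d2)[255:310,236:310].reshape(-1,3)
for lo in (.505,.555,.565,.575,.585):
    f_=lambda W:np.median(W[(W[:,0]>lo)&(W[:,0]<lo+.01)&(W[:,2]>.125)&(W[:,2]<.17)&(W[:,1]<.29)&(W[:,1]>.24),2])
    print(lo,f_(W0).round(4),f_(W).round(4))
th=np.radians(16.8);n=np.array([np.cos(th),np.sin(th),0]);y=np.array([-n[1],n[0],0]);C=np.array([.530,.2582,.142])
P=cloud(s).reshape(-1,3);m=(np.abs((P-C)@n)<.012)&(np.abs((P-C)@y)<.1)&(P[:,2]>.04)&(P[:,2]<.21);Q=P[m]
nn=np.linalg.svd(Q-Q.mean(0))[2][2];nn*=np.sign(nn[0]);print('normal',nn.round(3),'n off',np.median((Q-C)@n),'lat',np.percentile((Q-C)@y,[.5,99.5]),'z',np.percentile(Q[:,2],[.5,99.8]))
```

```text
t 26.0 F [-0.05  0.32 -0.09] sd [0.48 0.46 0.5 ] pos [0.5823 0.0868 0.2794] op 0.0324
motion px 2.735089285714286 3.1608
0.505 0.1588 0.1508
0.555 0.1567 0.1489
0.565 0.1571 0.149
0.575 0.1568 0.1488
0.585 0.1566 0.1487
normal [0.957 0.29  0.005] n off 0.00375857056954123 lat [-0.07802559  0.08182754] z [0.0510633  0.20189398]
```

View pics/z12.png

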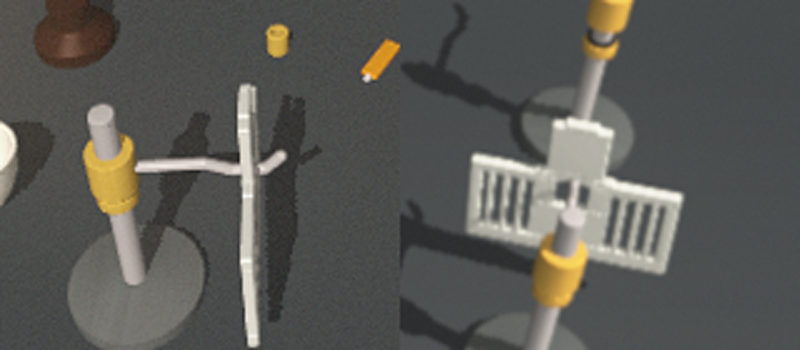

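View pics/scene12.png

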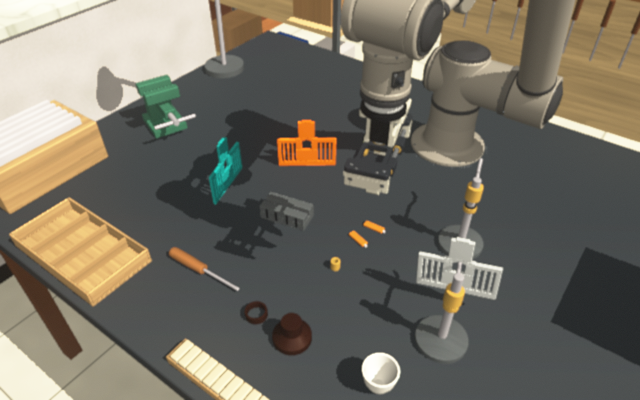

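The grille hangs upright and still. The hook is 8 mm below its start (seat ≈0.143), and the bystanders are where they began. Handing in.

```bash
python3 -c "
from h import *
print(robot.hand_in())"
```

```text
the job is handed in; nothing more can be done
None
```

I hung the chromed grille by its slot on the far stand's hook and drew the hook down onto its stop. I held about 9.5 N there, eased off, let go and backed away, then handed the job in at about 26 s of the 64 s. The hand-in gives no verdict.

**Pull:** The sleeve slid at about 4.3 N until the force rose sharply at the stop. I raised the load in steps to 7.5, 8.7 and then about 9.5 N. These are wrist readings corrected for the free-hanging level, with about 0.5 N of noise. The highest was under 10 N.

**Last checks:**
- **Hook:** it sits about 8 mm below its start, with the seat at about 143 mm above the counter.
- **Grille:** its plane is vertical to within about 0.01 rad, its slot is over the seat, and it showed no movement between pictures.
- **Gripper:** it is clear of everything, with wrist force about zero.
- **Bystanders:** they look unmoved in the final picture; I did not measure their positions again.

**Disagreements:** The top of the standing grille measured 168 mm in one view and 175 mm in another, against 170 mm from the text. My rough reading of the post top was about 9 mm too high. Neither affected the result.

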